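# Load a vial rack into the autosampler lane

### The arm

A 6-joint arm with a two-finger parallel gripper is mounted at the origin on the work surface. World frame = base frame: x ahead of the robot, y to its left, z up, the work surface at z = 0. Lengths are in m, angles in rad, forces in N, time in s.
With the tool pointing down it reaches from about 0.35 to 0.85 m from the base axis. Payload 8.1 kg.
Tool frame: the origin (TCP) lies on the centre line of the jaws, within the pads' length; the fingertips stand ctrl.finger_overhang ahead of it and the grasp point (between the pads) lies 3 mm ahead of it (ctrl.finger_overhang is the distance from the TCP to the fingertips, in m); z points along the fingers, y is the line along which they close (so a half turn about z gives the same grasp; the last joint's range is limited). The gripper opens to 93 mm and grips with 3 to 60 N. Pads are 15 mm wide; open, the fingers measure 128 mm over their backs; the gripper's body (75 mm by 188 mm) begins 65 mm behind the grasp point.
Start: joints at [-1.208, 0.13, 1.488, -0, 1.523, -0.085], TCP at [0.26, -0.541, 0.241] pointing down, gripper open.
Joint ranges: [-2.96, 2.96], [-0.89, 2.26], [0.02, 2.5], [-1.34, 4.48], [0, 2.73], [-2.66, 2.66]. Speed limits (rad/s): [2.39, 2.39, 2.79, 3.14, 3.14, 3.14].

### API

Orientations are given as [roll, pitch, yaw] about the fixed x, y, z axes, in that order (R = Rz(yaw) Ry(pitch) Rx(roll)).
In Python, from workcell import monitor, camera, camera_model, job, ctrl gives the robot as it stands.
- The arm moves only by the shell command python3 -m pendant 'ROWS' [FORCE]. ROWS is text: rows parted by semicolons, each of 5 numbers parted by spaces: the shift along the tool's x, y, z in mm, then the turn about the tool's z in rad, then the opening, from -1 (shut) to 1 (fully open). In form: x y z yaw gripper; .... A call has 1 to 8 rows; each row is the pose to reach, as a shift and turn from the pose commanded when the call began, along the tool's axes at that moment; what a row does not reach only later rows make up. A row lasts 1/12 s, in which the tool goes at most 41.7 mm and 7.16 degrees, less where a joint would pass 70% of its speed; a pose out of reach is approached as far as the arm can. A call with a gripper value outside its range is refused whole. The fingers move at their own pace and stop on an object; FORCE is the grip in N (left out, the last holds). Time passes only in rows, so rows that repeat a pose let the fingers close. It gives the time, the measured TCP pose, the force, the opening and the grip force at its end, in the units of the state.
- monitor.get_state(): the state, without advancing time (a new reading comes with each control period).
- camera(name): name is "scene" or "top"; returns (picture, depth): 384x512x3 uint8, red, green, blue; 384x512 float32, m along the optical axis (not along the pixel's ray), 0 where there is no reading.
- camera_model(name): a dict with "mtx" (3x3 intrinsics, pixels), "xyz" and "rotation" of the camera in the world. Camera axes: x right, y up, looking along -z (the intrinsics and any distortion apply to the point x, -y, -z); pixel columns grow to the right and rows downward; lengths in m; the calibration is good to about 2 mm. A picture is of the moment at which its call begins. camera_model takes no time and is no camera call.
- job.sign_off(): hands the job in; it is judged then, once.
The state is a dict: "t": time; "joints": joint angles; "qd": joint speeds; "tau": joint torques, N m; "eef_pos": TCP position; "tool_rot": TCP orientation; "contact_force": force on the tool from outside, world axes, zero at the start; "ft_torque": the same for the moment, N m; "width": finger opening in m; "grip_force": force on a finger pad.
Only numpy, scipy, OpenCV 4.12 (cv2) and the standard library are available. Lean on these libraries where they do the work, as an engineer would, in place of code of your own. Each camera call takes 0.05 s, during which the arm holds its last target. There are 200 camera calls.

### The job

Load the blue vial rack into the sampler: nudge it square to the lane on the loading tray, push it slowly and straight between the two sensor rails until it sits flush against both rubber buffers at the end, and then press the green start key. Use only the fingers, pushing against the rack's sides; never pinch, lift or tip it. Neither the rack nor the robot may touch a rail, and everything else on the bench stays where it is.

Things in the scene. Friction and masses are not known exactly. Their poses are not given: they have to be found in the camera images.
- bay: rack loader: a flat aluminium tray with one lane leading to the cream sampler. Fixed. Origin on the bench, mid-lane; x runs along the lane to the sampler, y to the lane's left, z up. The rack slides on the tray's upper face, 12 mm above the bench; the tray spans x = -250 to 175 mm, y = -80 to 80 mm. It is open, without rails, for x below -45 mm; beyond, the lane is 100 mm wide, centred on y = 0.
- lane_mouth (a point): point on the tray's upper face in the middle of the lane's entrance, where the rails begin (bay x = -45 mm).
- lane_end (a point): point on the tray's upper face, mid-lane, below the buffer faces (bay x = 165 mm). Two round fixed rubber buffers, 18 mm across, stand 25 mm left and right of it, centred 24 mm above the tray; the rack is home when its front touches both, its origin 63.5 mm before this point. The sampler housing begins 10 mm behind it and is 340 mm wide and 260 mm tall.
- rail_left: left light-barrier rail, a dark steel bar with a yellow line on top, 205 x 10 x 14 mm, fixed on the tray; its upper face is 26 mm above the bench. Origin at the centre of its underside, x along the lane; in the frame of the bay it lies at x = 57.5, y = +55 mm (inner face at y = +50 mm, x from -45 to 160 mm).
- rail_right: right light-barrier rail, the same bar at y = -55 mm in the frame of the bay (inner face at y = -50 mm).
- rack: blue vial rack, a block 127 mm long (x), 86 mm wide (y) and 44 mm tall with upright flat sides, full of white-capped amber vials whose tops stand up to 55 mm above its underside, 8 mm in from its sides. Loose, 0.28 to 0.56 kg. Origin at the centre of its underside; x along its length. It starts on the open part of the tray, x towards the sampler within about 10 degrees, up to 15 mm off the lane's middle.
- start_key (a joint): travel of the green start key, 0 when up, 0.006 m when fully down; it springs back and takes about 5 N.
- start_key_top (a point): centre of the upper face of the round green start key (28 mm across), pressed straight down; it lies left of the lane's far end, on a fixed box 85 x 65 mm and 45 mm tall (bay x = 90 to 175, y = 70 to 135 mm).
- beaker: glass beaker, 68 mm across, 85 mm tall, to the left of the lane. Leave alone. Origin at the centre of its underside.
- cork_ring: flat cork ring, 68 mm across, 28 mm tall, to the right of the lane. Leave alone. Origin at the centre of its underside.
- jar: small amber jar with a black cap, 48 mm across, 68 mm tall, to the right of the lane. Leave alone. Origin at the centre of its underside.
- spare_rack: white vial rack with red caps, same size as the blue one. Leave alone. Origin at the centre of its underside, x along its length.
- wash_bottle: white bottle with a red cap, 64 mm across, 170 mm tall. Leave alone. Origin at the centre of its underside.
- measuring_cylinder: tall glass measuring cylinder with a yellow collar, foot 90 mm across, 300 mm tall. Leave alone. Origin at the centre of its underside.
- spatula: steel laboratory spatula lying on the bench, 196 mm long, 12 mm wide, 5 mm thick. Leave alone. Origin at the centre of its underside.

How it is judged:
By the outcome, as a careful person would: the job done as asked, in the order asked, and still so for the second after the job is handed in, with the robot touching nothing.
It also fails if it takes over 72 s, if anything falls off the work surface, if the arm or the gripper's body presses on something with over 40 N, if the wrist force passes 120 N, or if a joint passes its speed limit or range.

## Working session

There is one attempt and no reset: what is moved stays moved. The work goes in short steps, Python scripts to look and compute and a shell command to move; the robot and the scene stay as the last step left them, time stands still between calls to the robot, and variables do not carry over. Pictures are saved under pics/ and viewed, at most 10 in all, crops included, and the job is handed in when it is done.

```bash
ls; mkdir -p pics; python3 - <<'E'
from workcell import monitor, camera, camera_model, job, ctrl
import cv2,numpy as np
print(monitor.get_state(), ctrl.finger_overhang)
for n in("top","scene"):
    p,d=camera(n); cv2.imwrite(f"pics/{n}0.png",cv2.cvtColor(p,cv2.COLOR_RGB2BGR)); np.save(f"{n}0.npy",d)
    print(camera_model(n))
E
```

```text
pics
{'t': 0.0, 'joints': array([-1.20837771e+00,  1.31167877e-01,  1.48928674e+00,  7.88318623e-06,
        1.52300406e+00, -8.54087294e-02]), 'qd': array([-1.15682689e-03, -7.25550827e-04, -4.29880772e-06,  1.03627196e-03,
       -7.93873971e-04, -1.04087960e-03]), 'tau': array([-8.11244190e-04, -5.59836316e+01, -4.91762710e+01,  7.68761127e-02,
        3.57224804e-02, -1.96132783e-04]), 'eef_pos': array([ 0.25963173, -0.54032134,  0.23957931]), 'tool_rot': array([-3.13973410e+00, -1.67025656e-04,  4.47826806e-01]), 'contact_force': array([ 0.02451238, -0.41848117,  0.34655177]), 'ft_torque': array([-0.02146339,  0.03079592, -0.01243488]), 'grip_force': 0.0, 'width': 0.09324250001183684} 0.022
{'mtx': array([[462.80656573,   0.        , 253.15493426],
       [  0.        , 462.80656573, 189.94200751],
       [  0.        ,   0.        ,   1.        ]]), 'xyz': array([0.37753899, 0.18169631, 1.03164996]), 'rotation': array([ 0.21502023, -0.00258569, -1.50426782])}
{'mtx': array([[362.86951321,   0.        , 250.6374694 ],
       [  0.        , 362.86951321, 193.13095127],
       [  0.        ,   0.        ,   1.        ]]), 'xyz': array([1.17984957, 0.01073669, 0.80535897]), 'rotation': array([ 0.69284284, -0.01564613,  1.33782761])}
```

View pics/top0.png

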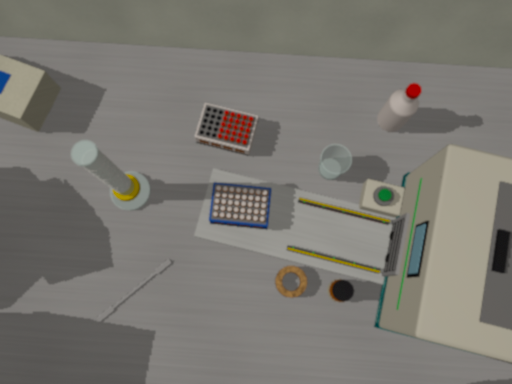

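View pics/scene0.png

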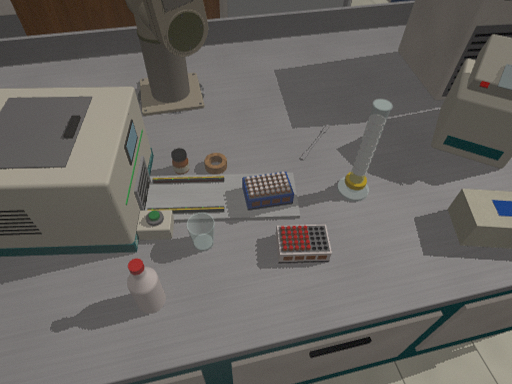

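The top view shows the rack at about (240,205), just before the lane. The yellow rail lines run (299,200)-(388,220) and (288,248)-(380,270), and the green key is at (385,196). The scene view shows the same layout, with the arm hidden behind the housing.

```bash
cat > h.py <<'E'
import numpy as np,cv2
from scipy.spatial.transform import Rotation as Ro
from scipy.optimize import least_squares
from workcell import monitor,camera,camera_model,job,ctrl
def cam(n):
    m=camera_model(n); return np.array(m["mtx"]),np.array(m["xyz"]),Ro.from_euler("xyz",m["rotation"]).as_matrix()
def onplane(n,uv,z):
    K,c,R=cam(n); uv=np.atleast_2d(uv).astype(float)
    d=np.c_[(uv[:,0]-K[0,2])/K[0,0],-(uv[:,1]-K[1,2])/K[1,1],-np.ones(len(uv))]@R.T
    return c+d*((z-c[2])/d[:,2])[:,None]
def cloud(n,depth):
    K,c,R=cam(n); v,u=np.mgrid[:384,:512]
    return np.stack([(u-K[0,2])/K[0,0]*depth,-(v-K[1,2])/K[1,1]*depth,-depth],-1)@R.T+c
def hsv(p): return cv2.cvtColor(p,cv2.COLOR_RGB2HSV)
def blobs(mask,k,amin=20):
    n,l,s,_=cv2.connectedComponentsWithStats(mask.astype(np.uint8))
    o=sorted([i for i in range(1,n) if s[i,4]>=amin],key=lambda i:-s[i,4])[:k]
    return [(s[i],np.argwhere(l==i)[:,::-1]) for i in o]
E
python3 - <<'E'
from h import *
np.set_printoptions(precision=4,suppress=True)
for n in("top","scene"):
    p=cv2.cvtColor(cv2.imread(f"pics/{n}0.png"),cv2.COLOR_BGR2RGB); d=np.load(n+"0.npy"); H=hsv(p); C=cloud(n,d)
    y=(abs(H[...,0]-28.)<6)&(H[...,1]>120)&(H[...,2]>80)
    for s,uv in blobs(y,4,40):
        w=onplane(n,uv,.026)[:,:2]; c,(a,b),an=cv2.minAreaRect(w.astype(np.float32)*1000)
        zz=C[uv[:,1],uv[:,0],2]; print(n,"yel",s,c,a,b,an,np.median(zz))
    b=(abs(H[...,0]-115.)<10)&(H[...,1]>120)
    for s,uv in blobs(b,3,100):
        X=C[uv[:,1],uv[:,0]]; hi=X[:,2]>.048
        w=X[hi][:,:2]; print(n,"blue",s,np.percentile(X[:,2],[5,50,95]))
        if hi.sum()>20: print(cv2.minAreaRect(onplane(n,uv[hi],.056)[:,:2].astype(np.float32)*1000),cv2.minAreaRect(w.astype(np.float32)*1000))
    g=(abs(H[...,0]-65.)<15)&(H[...,1]>120)
    for s,uv in blobs(g,3,30):
        X=C[uv[:,1],uv[:,0]]; print(n,"green",s,np.median(X,0))
    # housing top
    m=(abs(C[...,2]-.26)<.006)&(d>0)
    X=C[m]; X=X[(X[:,1]<0)] ; print("house",len(X),cv2.minAreaRect(X[:,:2].astype(np.float32)*1000))
    t=(abs(C[...,2]-.012)<.003)&(d>0); print("bench med z",np.median(C[...,2][300:330,200:300]))
E
```

```text
top yel [113 174  27  27 287] (580.8392944335938, 472.0258483886719) 47.82853698730469 58.25025177001953 55.52859115600586 0.047554153218418715
top yel [287 247  93  26 284] (455.5074157714844, 12.355140686035156) 202.5245361328125 6.51997709274292 79.44947052001953 0.02522470313859515
top yel [300 198  90  24 255] (565.8790283203125, -9.586875915527344) 200.84950256347656 6.03034782409668 79.47843170166016 0.025417795197010484
top blue [210 188  61  40 206] [0.0363 0.054  0.0577]
((556.7440795898438, 219.60015869140625), (123.65107727050781, 83.43196868896484), 88.2900390625) ((557.1743774414062, 219.67269897460938), (123.88612365722656, 83.0250244140625), 88.35247802734375)
top blue [  0  71  10  22 121] [0.088  0.0911 0.0936]
((805.2426147460938, 773.67919921875), (51.78382873535156, 20.337961196899414), 10.459660530090332) ((582.18310546875, 484.95269775390625), (730.5814208984375, 40.31681442260742), 52.82901382446289)
top green [378 189  14  12 122] [ 0.5969 -0.0865  0.0657]
house 15571 ((475.7637634277344, -189.407958984375), (155.7073974609375, 338.7838134765625), 80.18054962158203)
bench med z -0.0007172752804615046
scene yel [346 172  21  18 157] (576.30859375, 476.2385559082031) 58.5882682800293 58.882476806640625 52.73489761352539 0.047275420193732876
scene yel [171 207  53   3  79] (573.1282348632812, 19.115257263183594) 139.2115936279297 5.825601577758789 79.60385131835938 0.026376742433619316
scene blue [493 200  19  16 236] [0.0895 0.0917 0.0935]
((772.2586669921875, 807.3792724609375), (48.53909683227539, 49.872135162353516), 72.69380950927734) ((986.8093872070312, 408.84600830078125), (51.395477294921875, 883.3916625976562), 29.19809913635254)
scene green [149 211  10   7  47] [ 0.5988 -0.0896  0.0674]
house 11862 ((311.39068603515625, -248.6552734375), (340.3494873046875, 648.2766723632812), 77.83834838867188)
bench med z 0.0006310347986420717
```

```bash
cat >> h.py <<'E'
YAW=np.radians(-100.54); BO=np.array([.5212,.0579])   # bay pose
BR=np.array([[np.cos(YAW),-np.sin(YAW)],[np.sin(YAW),np.cos(YAW)]])
def w2b(p): return (np.asarray(p)[...,:2]-BO)@BR*1000
def b2w(p): return BO+BR@np.array(p)/1000
def go(x,y,z,yaw_deg):
    "row (mm, rad) to bring the TCP to bay x,y mm, world z m, world yaw"
    s=monitor.get_state(); R=Ro.from_euler("xyz",s["tool_rot"]).as_matrix()
    d=R.T@(np.r_[b2w([x,y]),z]-s["eef_pos"])*1000
    t=-(np.radians(yaw_deg)-s["tool_rot"][2]); t=(t+np.pi)%(2*np.pi)-np.pi
    print("at bay",w2b(s["eef_pos"]).round(1),"z",s["eef_pos"][2].round(4),"yaw",np.degrees(s["tool_rot"][2]).round(2),"t",s["t"],"F",s["contact_force"].round(1),"w",s["width"].round(3),"-> row",d.round(1),round(t,3))
E
python3 -m pendant '0 0 -130 0 1;0 0 -130 0 1;0 0 -130 0 1;0 0 -130 0 1;660 -509 -130 0 1;660 -509 -130 0 1;660 -509 -130 0 1;660 -509 -130 0 1'
python3 -c "
from h import *
go(-165,85,.37,-10.54)"
```

```text
t: 0.77
eef_pos: [0.3349, -0.3904, 0.3699]
tool_rot: [-3.141, 0.0, 0.447]
contact_force: [0.5, 0.3, 0.0]
width: 0.0929
grip_force: 0.0Traceback (most recent call last):
  File "<string>", line 3, in <module>
    go(-165,85,.37,-10.54)
    ~~^^^^^^^^^^^^^^^^^^^^
  File "h.py", line 28, in go
    print("at bay",w2b(s["eef_pos"]).round(1),"z",s["eef_pos"][2].round(4),"yaw",np.degrees(s["tool_rot"][2]).round(2),"t",s["t"],"F",s["contact_force"].round(1),"w",s["width"].round(3),"-> row",d.round(1),round(t,3))
                                                                                                                                                                      ^^^^^^^^^^^^^^^^
AttributeError: 'float' object has no attribute 'round'
```

```bash
sed -i 's/s\["width"\].round(3)/round(s["width"],3)/' h.py
python3 -m pendant '528 -406 0 0 1;528 -406 0 0 1;528 -406 0 0 1;528 -406 0 0 1;528 -406 0 0 1;528 -406 0 0 1;528 -406 0 0 1;528 -406 0 0 1' >/dev/null
python3 -m pendant '264 -203 0 0.631 1;264 -203 0 0.631 1;264 -203 0 0.631 1;264 -203 0 0.631 1;264 -203 0 0.631 1;264 -203 0 0.631 1;264 -203 0 0.631 1;264 -203 0 0.631 1'
python3 -c "
from h import *
go(-165,78,.12,-10.54)"
```

```text
t: 2.1
eef_pos: [0.6282, 0.1904, 0.3699]
tool_rot: [3.141, 0.0, -0.184]
contact_force: [0.7, -0.2, 1.2]
width: 0.093
grip_force: 0.0
at bay [-149.9   80.9] z 0.3699 yaw -10.52 t 2.1 F [ 0.7 -0.2  1.2] w 0.093 -> row [ -2.8 -15.2 249.9] 0.0
```

```bash

python3 -m pendant '2 -15 100 0 1;2 -15 200 0 1;2 -15 250 0 1;2 -15 250 0 1;2 -15 250 0 1;2 -15 250 0 1;2 -15 250 0 1;2 -15 250 0 1'
python3 - <<'E'
from h import *
go(-165,78,.046,-10.54)
for n in("top","scene"):
    p,d=camera(n); cv2.imwrite(f"pics/{n}1.png",cv2.resize(cv2.cvtColor(p,cv2.COLOR_RGB2BGR)[100:300,130:430],None,fx=2.6,fy=2.6,interpolation=cv2.INTER_CUBIC)); np.save(n+"1.npy",d)
E
```

```text
t: 2.77
eef_pos: [0.6297, 0.2022, 0.1172]
tool_rot: [3.138, 0.007, -0.183]
contact_force: [0.7, 0.5, 0.8]
width: 0.0928
grip_force: 0.0
at bay [-161.7   80.3] z 0.1172 yaw -10.49 t 2.7667 F [0.7 0.5 0.8] w 0.093 -> row [-1.8 -3.5 71.2] 0.001
```

View pics/scene1.png

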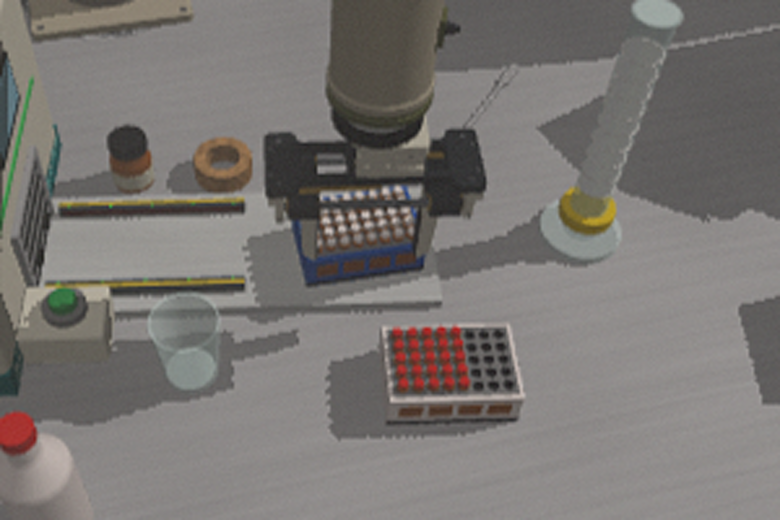

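The scene crop shows the open gripper, with fingers at about (305,235) and (430,235) just outside the rack's left side. The spare rack and beaker are clear, so I'll go down and push sideways.

```bash

python3 -m pendant '0 -3 35 0 1;0 -3 60 0 1;0 -3 71 0 1;0 -3 71 0 1;-10 -3 71 0 1;-14 -3 71 0 1;-14 -3 71 0 1'
python3 -m pendant '-2 0 0 0 1;-4 0 0 0 1;-6 0 0 0 1;-8 0 0 0 1;-10 0 0 0 1;-12 0 0 0 1;-12 0 0 0 1'
python3 - <<'E'
from h import *
go(-165,50.5,.046,-10.54)
for n in("top","scene"):
    p,d=camera(n); cv2.imwrite(f"pics/{n}2.png",cv2.resize(cv2.cvtColor(p,cv2.COLOR_RGB2BGR)[100:300,130:430],None,fx=2.6,fy=2.6,interpolation=cv2.INTER_CUBIC)); np.save(n+"2.npy",d)
E
```

```text
t: 3.45
eef_pos: [0.6205, 0.2089, 0.0528]
tool_rot: [-3.14, -0.003, -0.183]
contact_force: [0.1, -0.0, 0.1]
width: 0.0929
grip_force: 0.0
t: 4.03
eef_pos: [0.6069, 0.2105, 0.0495]
tool_rot: [3.141, 0.001, -0.183]
contact_force: [1.6, -1.3, 0.6]
width: 0.0929
grip_force: 0.6
at bay [-165.7   56.3] z 0.0495 yaw -10.49 t 4.0333 F [ 1.6 -1.3  0.6] w 0.093 -> row [-5.8  0.7  3.5] 0.001
```

View pics/scene2.png

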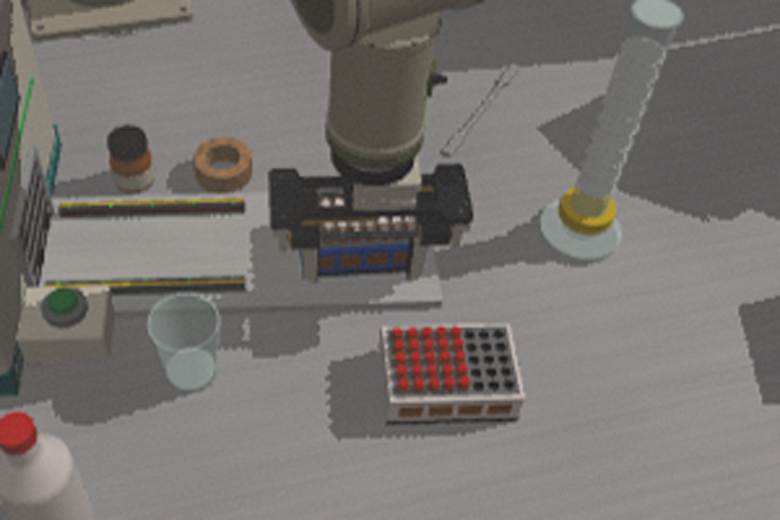

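The front finger is at (310,262) and the rear one at (415,262), and the front one is touching. I'll finish the side push, back off and look.

```bash

python3 -m pendant '-1 0 0 0 1;-2 0 0 0 1;-3 0 0 0 1;-4 0 0 0 1;-5 0 0 0 1;-6 0 0 0 1;-6 0 0 0 1;-6 0 0 0 1'
python3 -c "
from h import *
go(-165,50.5,.046,-10.54)"
python3 -m pendant '15 0 0 0 1;25 0 0 0 1;25 0 -40 0 1;25 0 -80 0 1;50 0 -120 0 1;90 0 -150 0 1;120 0 -150 0 1;120 0 -150 0 1'
python3 - <<'E'
from h import *
go(-165,50.5,.046,-10.54)
p,d=camera("top"); cv2.imwrite("pics/top3.png",cv2.resize(cv2.cvtColor(p,cv2.COLOR_RGB2BGR)[100:300,150:450],None,fx=2.6,fy=2.6,interpolation=cv2.INTER_CUBIC)); np.save("top3.npy",d)
H=hsv(p);C=cloud("top",d); b=(abs(H[...,0]-115.)<10)&(H[...,1]>120)
for s,uv in blobs(b,2,60):
    X=C[uv[:,1],uv[:,0]]; uv=uv[X[:,2]>.048]
    if len(uv)>20: r=cv2.minAreaRect(w2b(onplane("top",uv,.056)).astype(np.float32)); print(s,r)
E
```

```text
t: 4.8
eef_pos: [0.6011, 0.2117, 0.0495]
tool_rot: [-3.142, 0.001, -0.183]
contact_force: [0.4, -0.2, 0.5]
width: 0.0927
grip_force: 0.0
at bay [-165.8   50.5] z 0.0495 yaw -10.5 t 4.8 F [ 0.4 -0.2  0.5] w 0.093 -> row [0.  0.8 3.5] 0.001
t: 5.47
eef_pos: [0.7262, 0.1879, 0.2015]
tool_rot: [-3.14, -0.006, -0.186]
contact_force: [-1.2, -1.1, -1.4]
width: 0.0932
grip_force: 0.0
at bay [-165.3  177.8] z 0.2015 yaw -10.63 t 5.4667 F [-1.2 -1.1 -1.4] w 0.093 -> row [-128.2    0.8  154.7] -0.002
[  0  71  10  22 121] ((-755.6597900390625, 148.3183135986328), (20.33797264099121, 51.78382873535156), 20.99967384338379)
[205 217  36  13  88] ((-191.50791931152344, -43.67832565307617), (5.866472244262695, 78.28976440429688), 88.11676025390625)
```

View pics/top3.png

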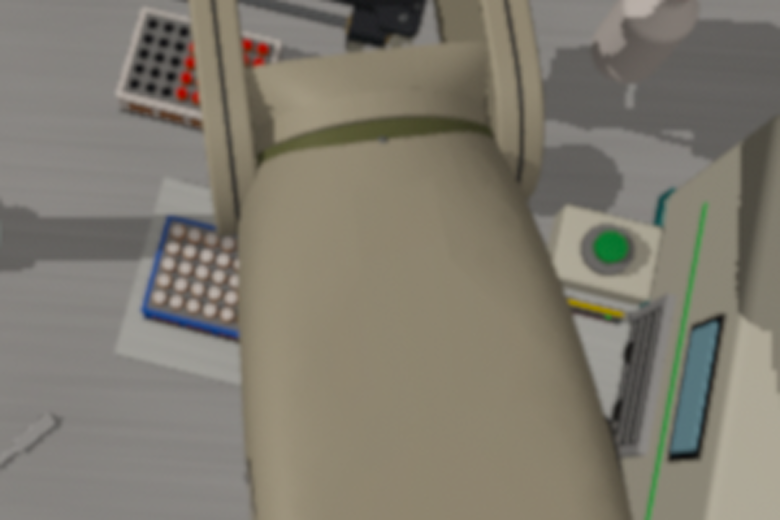

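The arm hides the front half of the rack. The visible part, with corners (170,217) and (145,315), looks parallel to the tray. I'll move behind the rack and measure from there.

```bash

python3 -m pendant '-178 -105 0 0 -0.14;-178 -105 0 0 -0.14;-178 -105 0 0 -0.14;-178 -105 0 0 -0.14;-178 -105 0 -0.5 -0.14;-178 -105 0 -0.5 -0.14;-178 -105 0 -0.5 -0.14;-178 -105 0 -0.5 -0.14' >/dev/null
python3 -m pendant '0 0 0 -1.08 -0.14;0 0 0 -1.08 -0.14;0 0 0 -1.08 -0.14;0 0 0 -1.08 -0.14;0 0 0 -1.08 -0.14;0 0 0 -1.08 -0.14;0 0 0 -1.08 -0.14;0 0 0 -1.08 -0.14' >/dev/null
cat > rack.py <<'E'
from h import *
import sys
go(*map(float,sys.argv[2:6]))
for n in("top","scene"):
    p,d=camera(n); cv2.imwrite(f"pics/{n}{sys.argv[1]}.png",cv2.resize(cv2.cvtColor(p,cv2.COLOR_RGB2BGR)[100:300,130:430],None,fx=2.6,fy=2.6,interpolation=cv2.INTER_CUBIC)); np.save(n+sys.argv[1]+".npy",d)
    H=hsv(p);C=cloud(n,d); b=(abs(H[...,0]-115.)<12)&(H[...,1]>110); B=w2b(C)
    m=b&(C[...,2]>.045)&(C[...,2]<.066)&(abs(B[...,0])<300)&(abs(B[...,1])<90)
    uv=np.argwhere(m)[:,::-1]
    if len(uv)>20: print(n,len(uv),cv2.minAreaRect(w2b(onplane(n,uv,.056)).astype(np.float32)))
    # left face (scene) / any vertical face points
    m=b&(C[...,2]>.018)&(C[...,2]<.050)&(abs(B[...,0])<300)&(abs(B[...,1])<90)
    q=B[m]
    if len(q)>30: f=np.polyfit(q[:,0],q[:,1],1); print(n,"face",len(q),np.degrees(np.arctan(f[0])),"y",np.median(q[:,1]),"x",np.percentile(q[:,0],[1,99]))
E
python3 rack.py 4 -255 0 .050 79.46
```

```text
at bay [-270.4   -8.8] z 0.199 yaw 75.83 t 6.85 F [ 0.2  0.8 -0.2] w 0.04 -> row [-14.7  10.  149. ] -0.063
top 164 ((-169.2344512939453, -3.901897430419922), (123.96031951904297, 84.88067626953125), 0.1701284646987915)
scene 97 ((-166.9426727294922, 3.6020050048828125), (84.13352966308594, 124.8714599609375), 89.83827209472656)
```

View pics/scene4.png

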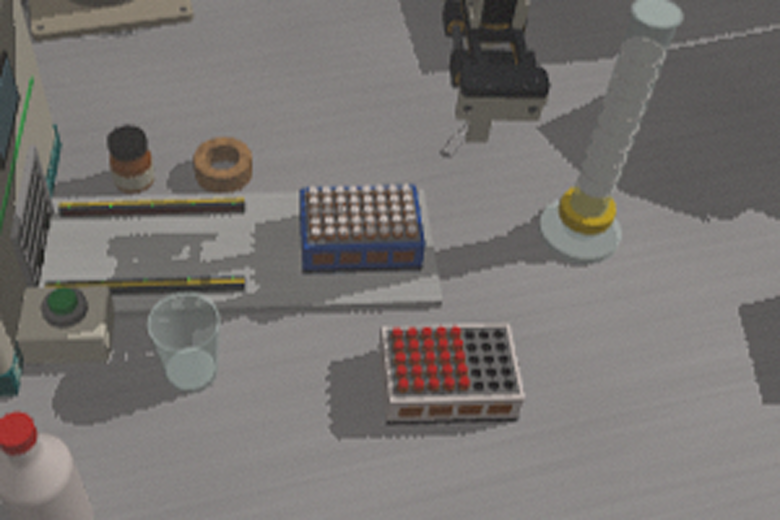

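The scene crop shows the rack square to the lane, with its left face running (303,268)-(422,262). The gripper is behind it at (500,100). The lateral offset is still unclear, so I'll refine it using rail-relative profiles.

```bash
cat > prof.py <<'E'
from h import *
import sys
def rect(n,p,z,x0,x1,y0=-100,y1=100,s=2):
    K,c,R=cam(n); X,Y=np.meshgrid(np.arange(x0,x1,1/s),np.arange(y0,y1,1/s))
    P=np.c_[BO+np.c_[X.ravel(),Y.ravel()]@BR.T/1000,np.full(X.size,z)]
    q=(P-c)@R; u=K[0,0]*q[:,0]/-q[:,2]+K[0,2]; v=K[1,1]*-q[:,1]/-q[:,2]+K[1,2]
    return cv2.remap(p,u.reshape(X.shape).astype(np.float32),v.reshape(X.shape).astype(np.float32),cv2.INTER_LINEAR).astype(float),Y[:,0]
def prof(n,p,x0,x1,rail=(-20,80)):
    I,y=rect(n,p,.026,*rail); f=(I[...,0]+I[...,1])/2-I[...,2]; o=[]
    for s in(-1,1):
        m=abs(y-s*55)<12; w=np.clip(f[m].mean(1)-np.median(f),0,None); o.append((w*y[m]).sum()/w.sum())
    e=[]
    for a,b in((x0,(x0+x1)/2),((x0+x1)/2,x1)):
        I,y=rect(n,p,.056,a,b); f=(I[...,2]-I[...,0]).mean(1); t=(f.max()+np.median(f))/2  # blueness
        k=np.flatnonzero(f>.5*f[abs(y)<60].max()); e.append((y[k[0]],y[k[-1]]))
    print(n,"rails",np.round(o,1),"rack edges rear/front",e)
if __name__=="__main__":
    for n in("top","scene"):
        p,_=camera(n); prof(n,p,float(sys.argv[1]),float(sys.argv[2]))
        I,_=rect(n,p,.056,-260,60); cv2.imwrite(f"pics/r_{n}{sys.argv[3]}.png",cv2.cvtColor(I[::-1].astype(np.uint8),cv2.COLOR_RGB2BGR))
E
python3 prof.py -215 -120 5
python3 - <<'E'
import cv2,numpy as np
cv2.imwrite("pics/r5.png",np.vstack([cv2.imread(f"pics/r_{n}5.png")[100:370] for n in("top","scene")]))
E
```

```text
top rails [-56.4  56.4] rack edges rear/front [(np.float64(36.0), np.float64(39.5)), (np.float64(-45.0), np.float64(40.0))]
scene rails [-55.5  58.1] rack edges rear/front [(np.float64(37.0), np.float64(68.0)), (np.float64(37.5), np.float64(67.5))]
```

View pics/r5.png

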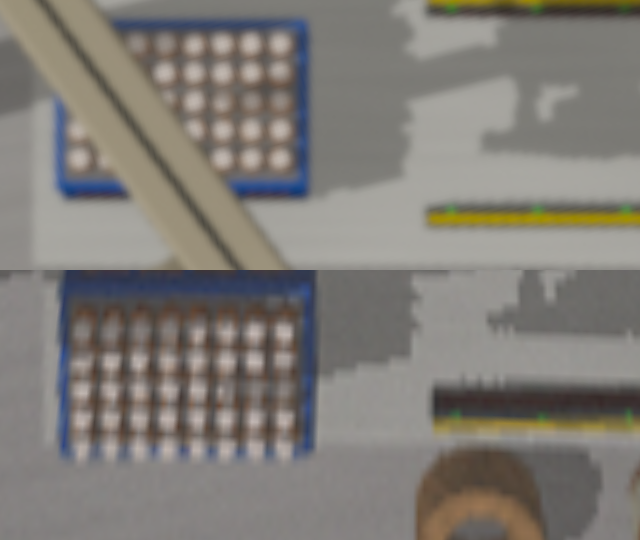

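The rectified views put the cap-row centre at y≈-2.3 mm relative to the mid-lane, and the top and scene cameras agree on that. Yaw is within 0.3°. I'll go down behind the rack and steer about +2 mm while pushing towards the mouth.

```bash

python3 -m pendant '-8 8 0 -0.063 -0.14;-8 8 40 -0.063 -0.14;-8 8 80 -0.063 -0.14;-8 8 120 -0.063 -0.14;-8 8 145 -0.063 -0.14;-8 8 152 -0.063 -0.14;-8 8 152 -0.063 -0.14;-8 8 152 -0.063 -0.14' >/dev/null
python3 -c "
from h import *
go(-245,-2.3,.046,79.46)"
```

```text
at bay [-262.6    0.6] z 0.0489 yaw 78.96 t 7.7167 F [-0.1  0.3 -0.1] w 0.04 -> row [-17.6  -2.8   2.9] -0.009
```

```bash

python3 -m pendant '-5 -3 3 -0.009 -0.14;-11 -3 3 -0.009 -0.14;-17 -3 3 -0.009 -0.14;-17 -3 3 -0.009 -0.14' >/dev/null
python3 -c "
from h import *
go(-245,-2.3,.046,79.46)"
python3 -m pendant '-3 0 0 0 -0.14;-6 0 0 0 -0.14;-9 0 0 0 -0.14;-12 0 0 0 -0.14;-15 0 0 0 -0.14;-18 0 0 0 -0.14;-21 0 0 0 -0.14;-24 0 0 0 -0.14'
python3 -m pendant '-3 0.3 0 0 -0.14;-6 0.6 0 0 -0.14;-9 0.9 0 0 -0.14;-12 1.2 0 0 -0.14;-15 1.5 0 0 -0.14;-18 1.8 0 0 -0.14;-21 2.1 0 0 -0.14;-24 2.4 0 0 -0.14'
python3 rack.py 6 -194.5 0 .046 79.46; python3 prof.py -155 -90 6
```

```text
at bay [-244.2   -2.2] z 0.046 yaw 79.52 t 8.05 F [ 0.9 -0.8 -0.2] w 0.04 -> row [ 0.8 -0.1 -0. ] 0.001
t: 8.72
eef_pos: [0.5589, 0.2758, 0.0448]
tool_rot: [3.141, -0.0, 1.389]
contact_force: [0.3, 3.5, 2.6]
width: 0.0398
grip_force: 2.0
t: 9.38
eef_pos: [0.5567, 0.2515, 0.0446]
tool_rot: [-3.141, 0.0, 1.389]
contact_force: [-0.3, 3.2, 1.9]
width: 0.04
grip_force: 1.8
at bay [-196.8   -0.5] z 0.0446 yaw 79.57 t 9.3833 F [-0.3  3.2  1.9] w 0.04 -> row [-2.3  0.5 -1.4] 0.002
top 108 ((-114.85700988769531, -1.9858131408691406), (101.85145568847656, 84.5960922241211), 0.036989398300647736)
scene 84 ((-122.67166900634766, 7.994533538818359), (91.500732421875, 122.6935806274414), 89.2711410522461)
top rails [-56.4  56.5] rack edges rear/front [(np.float64(-44.5), np.float64(-39.0)), (np.float64(-44.0), np.float64(-39.0))]
scene rails [-55.6  58.1] rack edges rear/front [(np.float64(39.5), np.float64(70.0)), (np.float64(39.5), np.float64(69.5))]
```

```bash
python3 - <<'E'
import cv2,numpy as np
cv2.imwrite("pics/r6.png",np.vstack([cv2.imread(f"pics/r_{n}6.png")[80:380] for n in("top","scene")]))
E
```

```text
(no output)
```

View pics/r6.png

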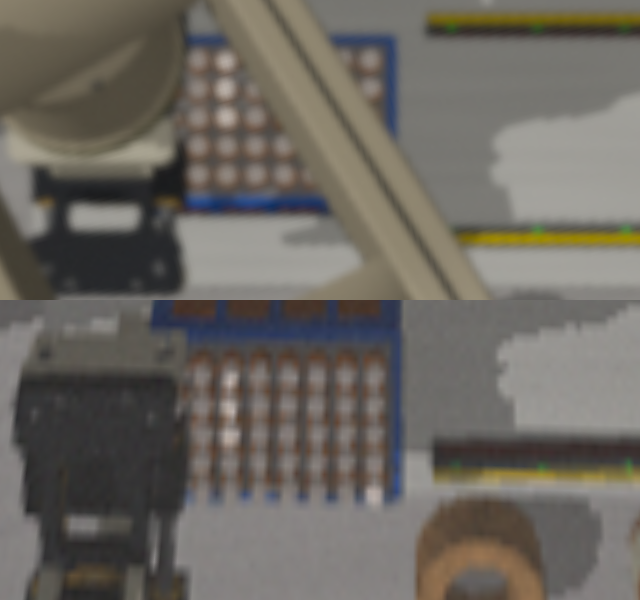

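The cap rows now put the rack at y≈-0.7 mm with yaw about 0, from top rows 60..174 and scene rows 379..495. Next I'll push into the mouth.

```bash

python3 -m pendant '-3 0.1 0 0 -0.14;-6 0.2 0 0 -0.14;-9 0.3 0 0 -0.14;-12 0.4 0 0 -0.14;-15 0.5 0 0 -0.14;-18 0.5 0 0 -0.14;-21 0.5 0 0 -0.14;-24 0.5 0 0 -0.14'|grep force
python3 -m pendant '-3 0 0 0 -0.14;-6 0 0 0 -0.14;-9 0 0 0 -0.14;-12 0 0 0 -0.14;-15 0 0 0 -0.14;-18 0 0 0 -0.14;-21 0 0 0 -0.14;-24 0 0 0 -0.14'|grep force
python3 - <<'E'
from prof import *
go(-148,0,.046,79.46)
for n in("top","scene"):
    p,_=camera(n)
    for z,lab in((.026,"rail"),):
        for a,b in((5,35),(35,65),(65,95),(95,125),(125,150)):
            I,y=rect(n,p,z,a,b); f=(I[...,0]+I[...,1])/2-I[...,2]; o=[]
            for s in(-1,1):
                m=abs(y-s*56)<10; w=np.clip(f[m].mean(1)-np.median(f[m])-8,0,None); o.append(round((w*y[m]).sum()/max(w.sum(),1e-9),1))
            print(n,a,b,o)
    I,_=rect(n,p,.067,-150,150); cv2.imwrite(f"pics/r_{n}7.png",cv2.cvtColor(I[::-1].astype(np.uint8),cv2.COLOR_RGB2BGR))
cv2.imwrite("pics/r7.png",np.vstack([cv2.imread(f"pics/r_{n}7.png")[60:340] for n in("top","scene")]))
E
```

```text
contact_force: [0.6, 1.9, -1.0]
grip_force: 1.0
contact_force: [0.4, 2.5, -1.5]
grip_force: 1.0
at bay [-148.9    0.2] z 0.0447 yaw 79.57 t 10.9167 F [ 0.4  2.5 -1.5] w 0.04 -> row [-0.9 -0.2 -1.3] 0.002
top 5 35 [np.float64(0.0), np.float64(56.5)]
top 35 65 [np.float64(-56.4), np.float64(56.5)]
top 65 95 [np.float64(-56.4), np.float64(56.6)]
top 95 125 [np.float64(-56.4), np.float64(56.5)]
top 125 150 [np.float64(-56.4), np.float64(56.5)]
scene 5 35 [np.float64(-55.2), np.float64(58.3)]
scene 35 65 [np.float64(-55.6), np.float64(58.3)]
scene 65 95 [np.float64(-55.3), np.float64(58.2)]
scene 95 125 [np.float64(-55.1), np.float64(57.9)]
scene 125 150 [np.float64(-55.4), np.float64(58.2)]
```

View pics/r7.png

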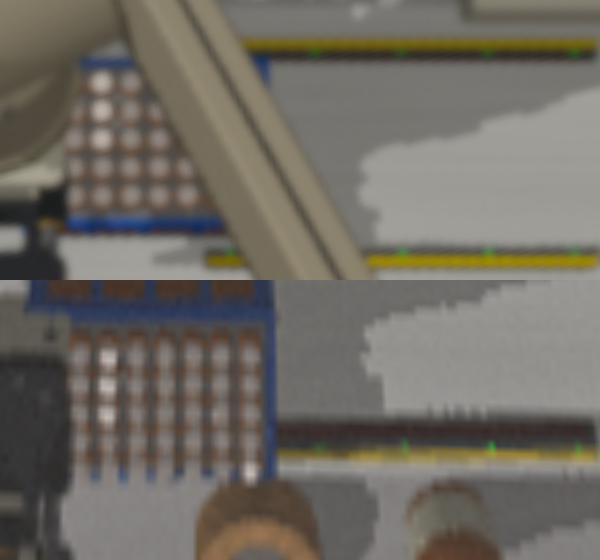

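The rails are parallel to the bay frame within 0.1°. The rack is at y≈+0.5..1 mm, in the mouth and clear of both rails, so I'll keep pushing.

```bash

python3 -m pendant '-3 0 0 0 -0.14;-6 0 0 0 -0.14;-9 0 0 0 -0.14;-12 0 0 0 -0.14;-15 0 0 0 -0.14;-18 0 0 0 -0.14;-21 0 0 0 -0.14;-24 0 0 0 -0.14'|grep force
python3 -m pendant '-3 0 0 0 -0.14;-6 0 0 0 -0.14;-9 0 0 0 -0.14;-12 0 0 0 -0.14;-15 0 0 0 -0.14;-18 0 0 0 -0.14;-21 0 0 0 -0.14;-24 0 0 0 -0.14'|grep force
python3 -c "
from h import *
go(-101,0,.046,79.46)"
python3 -m pendant '-3 0 0 0 -0.14;-6 0 0 0 -0.14;-9 0 0 0 -0.14;-12 0 0 0 -0.14;-15 0 0 0 -0.14;-18 0 0 0 -0.14;-21 0 0 0 -0.14;-24 0 0 0 -0.14'|grep force
python3 -m pendant '-3 0 0 0 -0.14;-6 0 0 0 -0.14;-9 0 0 0 -0.14;-12 0 0 0 -0.14;-15 0 0 0 -0.14;-18 0 0 0 -0.14;-21 0 0 0 -0.14;-24 0 0 0 -0.14'|grep force
python3 - <<'E'
from prof import *
go(-53,0,.046,79.46)
for n in("top","scene"):
    p,_=camera(n); I,_=rect(n,p,.067,-100,200); cv2.imwrite(f"pics/r_{n}8.png",cv2.cvtColor(I[::-1].astype(np.uint8),cv2.COLOR_RGB2BGR))
cv2.imwrite("pics/r8.png",np.vstack([cv2.imread(f"pics/r_{n}8.png")[60:340] for n in("top","scene")]))
E
```

```text
contact_force: [0.4, 2.0, -0.1]
grip_force: 1.5
contact_force: [0.4, 4.1, 2.2]
grip_force: 1.9
at bay [-101.     0.3] z 0.0448 yaw 79.58 t 12.35 F [0.4 4.1 2.2] w 0.04 -> row [ 0.  -0.3 -1.2] 0.002
contact_force: [0.9, 4.5, 2.9]
grip_force: 2.0
contact_force: [-0.2, 3.9, 2.3]
grip_force: 2.1
at bay [-52.9   0.3] z 0.0447 yaw 79.57 t 13.6833 F [-0.2  3.9  2.3] w 0.04 -> row [ 0.1 -0.3 -1.3] 0.002
```

View pics/r8.png

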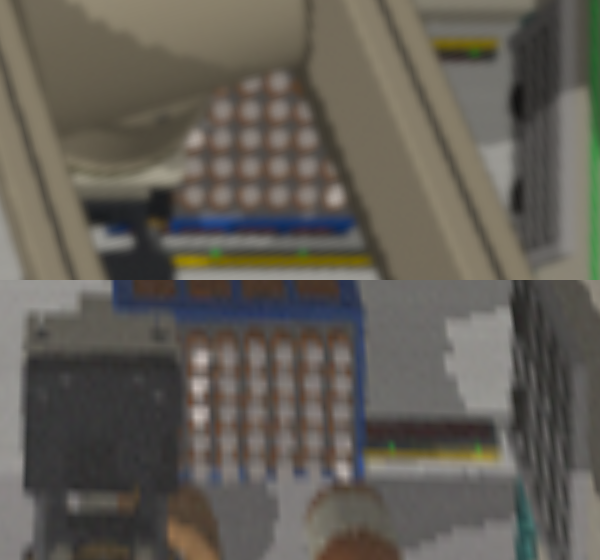

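The cap rows are unchanged (82..196), so the rack is still centred and straight. On to the buffers, slowing down for the last stretch.

```bash

python3 -m pendant '-3 0 0 0 -0.14;-6 0 0 0 -0.14;-9 0 0 0 -0.14;-12 0 0 0 -0.14;-15 0 0 0 -0.14;-18 0 0 0 -0.14;-21 0 0 0 -0.14;-24 0 0 0 -0.14'|grep force
python3 -m pendant '-3 0 0 0 -0.14;-6 0 0 0 -0.14;-9 0 0 0 -0.14;-12 0 0 0 -0.14;-15 0 0 0 -0.14;-18 0 0 0 -0.14;-21 0 0 0 -0.14;-24 0 0 0 -0.14'|grep force
python3 -m pendant '-3 0 0 0 -0.14;-6 0 0 0 -0.14;-9 0 0 0 -0.14;-12 0 0 0 -0.14;-14 0 0 0 -0.14;-16 0 0 0 -0.14;-18 0 0 0 -0.14;-20 0 0 0 -0.14'|grep force
python3 -m pendant '-1 0 0 0 -0.14;-2 0 0 0 -0.14;-3 0 0 0 -0.14;-4 0 0 0 -0.14'|grep force
python3 -c "
from h import *
go(30.5,0,.046,79.46)"
```

```text
contact_force: [0.2, 1.8, -1.7]
grip_force: 1.0
contact_force: [-1.1, 1.8, -1.9]
grip_force: 1.0
contact_force: [0.6, 2.0, -1.5]
grip_force: 1.0
contact_force: [0.5, 2.2, -1.3]
grip_force: 1.0
at bay [18.9  0.5] z 0.0447 yaw 79.58 t 16.1167 F [ 0.5  2.2 -1.3] w 0.04 -> row [-11.6  -0.5  -1.3] 0.002
```

```bash

for i in 1; do python3 -m pendant '-1 0 0 0 -0.14;-2 0 0 0 -0.14;-3 0 0 0 -0.14;-4 0 0 0 -0.14;-5 0 0 0 -0.14;-6 0 0 0 -0.14;-7 0 0 0 -0.14'|grep force; done
python3 -m pendant '-1 0 0 0 -0.14;-2 0 0 0 -0.14;-2 0 0 0 -0.14'|grep -E 'contact|eef'
python3 -c "
from h import *
go(30.5,0,.046,79.46)"
```

```text
contact_force: [-0.5, 2.2, -1.6]
grip_force: 1.0
eef_pos: [0.5166, 0.0302, 0.0447]
contact_force: [-0.1, 0.8, -1.3]
at bay [28.1  0.5] z 0.0447 yaw 79.57 t 16.95 F [-0.1  0.8 -1.3] w 0.04 -> row [-2.4 -0.5 -1.3] 0.002
```

```bash

python3 -m pendant '-0.5 0 0 0 -0.14;-1 0 0 0 -0.14;-1.5 0 0 0 -0.14;-2 0 0 0 -0.14;-2 0 0 0 -0.14'|grep -E 'contact|eef'
python3 -m pendant '-0.5 0 0 0 -0.14;-1 0 0 0 -0.14;-1 0 0 0 -0.14'|grep -E 'contact|eef'
python3 -c "
from h import *
go(30.5,0,.046,79.46)"
```

```text
eef_pos: [0.5162, 0.0284, 0.0447]
contact_force: [0.4, 1.9, -1.0]
eef_pos: [0.5162, 0.0281, 0.0447]
contact_force: [2.1, 6.1, -0.8]
at bay [30.2  0.6] z 0.0447 yaw 79.57 t 17.6167 F [ 2.1  6.1 -0.8] w 0.04 -> row [-0.3 -0.6 -1.3] 0.002
```

```bash

python3 -m pendant '-0.4 0 0 0 -0.14;-0.8 0 0 0 -0.14;-0.8 0 0 0 -0.14'|grep -E 'contact|eef'
python3 -m pendant '-0.5 0 0 0 -0.14;-0.8 0 0 0 -0.14;-0.8 0 0 0 -0.14'|grep -E 'contact|eef'
python3 - <<'E'
from prof import *
s=monitor.get_state(); print(s["ft_torque"])
go(30.5,0,.046,79.46)
for n in("top","scene"):
    p,_=camera(n); I,_=rect(n,p,.067,-50,220); cv2.imwrite(f"pics/r_{n}9.png",cv2.cvtColor(I[::-1].astype(np.uint8),cv2.COLOR_RGB2BGR))
cv2.imwrite("pics/r9.png",np.vstack([cv2.imread(f"pics/r_{n}9.png")[60:340] for n in("top","scene")]))
E
```

```text
eef_pos: [0.5163, 0.028, 0.0448]
contact_force: [2.4, 8.8, -2.4]
eef_pos: [0.5163, 0.028, 0.0449]
contact_force: [2.5, 12.9, -1.3]
[ 2.05046589 -0.4286219  -0.18758949]
at bay [30.3  0.6] z 0.0449 yaw 79.57 t 18.1167 F [ 2.5 12.9 -1.3] w 0.04 -> row [-0.2 -0.6 -1.1] 0.002
```

View pics/r9.png

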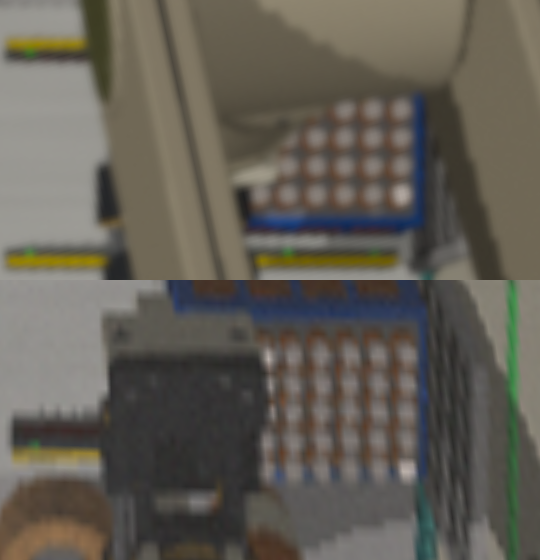

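The rack is home: TCP x is 30.3 against 30.5 expected, and the force rises to 13 N with no further motion. Its front edge runs straight along the buffers at column 420. I'll back away and measure around the key.

```bash

python3 -m pendant '1 0 0 0 -0.14;2 0 0 0 -0.14;4 0 0 0 -0.14;8 0 0 0 -0.14;14 0 0 0 -0.14;18 0 -20 0 -0.14;18 0 -50 0 -0.14;18 0 -90 0 -0.14'|grep -E 'contact|eef'
python3 -m pendant '0 0 -40 0 -1;0 0 -80 0 -1;0 0 -100 0 -1;0 0 -100 0 -1'|grep -E 'contact|eef'
python3 - <<'E'
from h import *
np.set_printoptions(precision=1,suppress=True,linewidth=150)
go(127,102,.13,79.46)
for n,c in(("top",(385,195)),("scene",(154,214))):
    C=cloud(n,np.load(n+"0.npy")); B=w2b(C); u,v=c
    print(n); print(C[v-11:v+12:1,u-12:u+14:2,2]*1000)
    H=hsv(cv2.cvtColor(cv2.imread(f"pics/{n}0.png"),cv2.COLOR_BGR2RGB)); g=(abs(H[...,0]-65.)<15)&(H[...,1]>120); g[:,:140]=0 if n=="scene" else g[:,:140]
    uv=blobs(g,1,20)[0][1]; r=cv2.minAreaRect(w2b(onplane(n,uv,.067)).astype(np.float32)); print(r, np.percentile(C[uv[:,1],uv[:,0],2],[10,50,90]))
for nm,p,z in(("bottle top",(413,91),.17),("beaker rim",(336,158),.085)): print(nm,w2b(onplane("top",p,z)))
E
```

```text
eef_pos: [0.5165, 0.0441, 0.1325]
contact_force: [0.8, -0.3, 0.1]
eef_pos: [0.5222, 0.0438, 0.2417]
contact_force: [1.2, -0.2, 1.4]
at bay [13.7  3.5] z 0.2417 yaw 79.57 t 19.2167 F [ 1.2 -0.2  1.4] w 0.018 -> row [-113.7   97.1  112.5] 0.002
top
[[  44.7   41.4   45.3   44.8   45.1   41.5   40.    41.    43.1   45.1   42.4    1.8    1.4]
 [  45.4   47.3   47.9   46.4   46.3   55.1   44.6   45.    47.8   43.    46.9   40.9   41.5]
 [  45.6   44.2   47.    57.    54.2   54.9   53.8   55.4   42.6   45.5   43.3   43.3   43. ]
 [  42.5   42.9   42.2   56.3   53.9   57.5   58.    57.1   55.6   42.8   39.4   43.3   45.4]
 [  47.9   46.    54.4   59.1   52.6   64.    65.4   66.5   56.5   45.7   42.1   41.3   45.5]
 [  43.4   45.2   53.1   55.6   64.8   67.2   64.2   68.8   54.9   56.5   47.7   42.    43.5]
 [  41.3   52.4   55.4   57.7   66.4   66.5   63.6   64.5   67.1   57.4   45.7   43.2   43.3]
 [  47.9   57.2   56.2   60.7   67.2   64.    68.6   66.1   64.4   54.6   44.8   43.3   43.6]
 [  43.8   56.8   57.3   59.9   65.6   64.2   67.5   65.2   63.4   67.6   54.7   45.2   41.1]
 [  48.
[... 2467 characters left out ...]
.1 59.1 64.9 68.  64.9 67.1 60.8 55.6 57.2 45.3 44.5]
 [46.6 44.7 56.7 56.7 63.3 66.5 64.3 62.1 55.9 59.6 55.9 42.7 43.3]
 [45.5 44.5 55.  54.7 59.4 61.8 60.3 59.3 58.9 58.  53.5 42.1 44.4]
 [46.4 44.5 55.5 57.6 57.9 57.  56.4 57.1 55.6 55.8 50.3 47.4 45.5]
 [45.1 47.5 43.  56.7 56.7 59.4 55.7 56.1 56.9 51.8 45.3 44.7 44.4]
 [44.5 44.1 41.8 53.6 56.2 57.5 55.6 56.1 52.5 49.8 42.6 44.6 45.9]
 [46.8 45.3 43.9 49.4 54.4 56.4 58.1 54.  51.4 47.  44.7 46.  44.5]
 [46.5 45.1 45.4 44.9 52.3 50.9 51.  48.8 46.3 45.  44.7 43.8 43.2]]
((131.01089477539062, 103.6596908569336), (18.69211196899414, 23.423036575317383), 87.86434936523438) [0.1 0.1 0.1]
bottle top [[119.7 294.8]]
beaker rim [[  9.1 148.2]]
```

```bash

python3 -m pendant '-38 33 0 0 -1;-76 66 0 0 -1;-114 97 0 0 -1;-114 97 0 0 -1;-114 97 40 0 -1;-114 97 80 0 -1;-114 97 110 0 -1;-114 97 130 0 -1'|grep -E 'contact|eef'
python3 - <<'E'
from h import *
go(128,101.5,.092,79.46)
p,d=camera("scene"); cv2.imwrite("pics/scene10.png",cv2.resize(cv2.cvtColor(p,cv2.COLOR_RGB2BGR)[120:300,60:290],None,fx=3,fy=3,interpolation=cv2.INTER_CUBIC))
E
```

```text
eef_pos: [0.5909, -0.0855, 0.099]
contact_force: [0.1, -0.4, -0.4]
at bay [128.3  94.7] z 0.099 yaw 79.53 t 19.8833 F [ 0.1 -0.4 -0.4] w 0.001 -> row [0.3 6.8 6.9] 0.001
```

View pics/scene10.png

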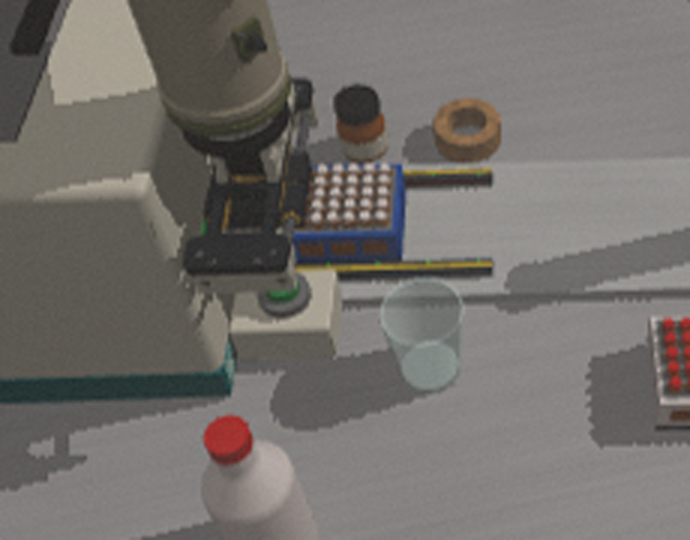

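The closed fingers are just above the green key at (283,290). The rack sits home between the rails, and the bottle and beaker are clear. Next I'll correct y and press.

```bash

python3 -m pendant '0 7 0 0 -1;0 7 4 0 -1;0 7 7 0 -1;0 7 9 0 -1;0 7 10 0 -1;0 7 11 0 -1;0 7 11 0 -1'|grep -E 'contact|eef'
python3 -c "
from h import *
go(128,101.5,.088,79.46)"
```

```text
eef_pos: [0.6009, -0.0873, 0.0941]
contact_force: [-1.0, -0.3, -0.8]
at bay [128.2 104.9] z 0.0941 yaw 79.58 t 20.5167 F [-1.  -0.3 -0.8] w 0.0 -> row [ 0.2 -3.4  6.1] 0.002
```

```bash

python3 -m pendant '0 -3 0 0 -1;0 -3 2 0 -1;0 -3 4 0 -1;0 -3 6 0 -1;0 -3 7 0 -1;0 -3 8 0 -1;0 -3 8 0 -1'|grep -E 'contact|eef'
python3 -m pendant '0 0 1 0 -1;0 0 2 0 -1;0 0 3 0 -1;0 0 3 0 -1'|grep -E 'contact|eef'
python3 -m pendant '0 0 1 0 -1;0 0 2 0 -1;0 0 2 0 -1'|grep -E 'contact|eef'
```

```text
eef_pos: [0.5977, -0.0868, 0.0857]
contact_force: [-1.3, 0.4, 3.6]
eef_pos: [0.5978, -0.0868, 0.0833]
contact_force: [-3.5, 0.8, 7.2]
eef_pos: [0.5979, -0.0868, 0.083]
contact_force: [-12.4, 2.7, 21.3]
```

The key has bottomed out: 6 mm of travel, then 21 N. I'll release and retreat.

```bash

python3 -m pendant '0 0 -2 0 -1;0 0 -6 0 -1;0 0 -15 0 -1;0 0 -40 0 -1;0 0 -80 0 -1;0 0 -120 0 -1;0 0 -160 0 -1;0 0 -180 0 -1'|grep -E 'contact|eef'
python3 -m pendant '120 120 0 0 -1;120 120 0 0 -1;120 120 0 0 -1;120 120 0 0 -1;120 120 0 0 -1;120 120 0 0 -1;120 120 0 0 -1;120 120 0 0 -1'|grep -E 'contact|eef'
python3 - <<'E'
from prof import *
for n in("top","scene"):
    p,_=camera(n); I,_=rect(n,p,.067,-50,220); cv2.imwrite(f"pics/r_{n}11.png",cv2.cvtColor(I[::-1].astype(np.uint8),cv2.COLOR_RGB2BGR)); prof(n,p,50,150,(-30,30))
    C=cloud(n,_)
cv2.imwrite("pics/r11.png",np.vstack([cv2.imread(f"pics/r_{n}11.png")[60:340] for n in("top","scene")]))
E
```

```text
eef_pos: [0.5993, -0.0871, 0.267]
contact_force: [0.9, 0.0, 0.4]
eef_pos: [0.7369, 0.0086, 0.2616]
contact_force: [-0.7, -1.1, 0.6]Traceback (most recent call last):
  File "<stdin>", line 3, in <module>
  File "prof.py", line 15, in prof
    k=np.flatnonzero(f>.5*f[abs(y)<60].max()); e.append((y[k[0]],y[k[-1]]))
                                                           ~^^^
IndexError: index 0 is out of bounds for axis 0 with size 0
```

I've gone past the 10-picture limit: 12 viewed so far. No more viewing, so I'll check the final state by numbers only.

```bash
python3 - <<'E'
from h import *
p,d=camera("scene"); H=hsv(p); C=cloud("scene",d); B=w2b(C)
b=(abs(H[...,0]-115.)<12)&(H[...,1]>110)&(abs(B[...,1])<70)&(B[...,0]>0)&(B[...,0]<200)
uv=np.argwhere(b&(C[...,2]>.050)&(C[...,2]<.062))[:,::-1]; r=cv2.minAreaRect(w2b(onplane("scene",uv,.056)).astype(np.float32)); print("rack",len(uv),r)
w=(H[...,1]<60)&(H[...,2]>130)&(C[...,2]>.058)&(C[...,2]<.075)&(abs(B[...,1])<45)&(B[...,0]>20)&(B[...,0]<180)
q=w2b(onplane("scene",np.argwhere(w)[:,::-1],.067)); print("caps",len(q),cv2.minAreaRect(q.astype(np.float32)))
g=(abs(H[...,0]-65.)<15)&(H[...,1]>120)&(C[...,2]>.05)&(C[...,2]<.08); print("key z",np.median(C[g][:,2]))
s=monitor.get_state(); print(s["t"],abs(s["qd"]).max(),s["contact_force"].round(1))
E
```

```text
rack 50 ((148.90150451660156, 4.931488037109375), (34.46275329589844, 83.5050277709961), 0.49679723381996155)
caps 126 ((121.5133056640625, 3.0875625610351562), (75.63356018066406, 64.250244140625), 4.596892356872559)
key z 0.06692490705362947
23.1167 0.0031017908817095505 [ 0.4  0.2 -0.2]
```

```bash
python3 -c "
from workcell import job
print(job.sign_off())"
```

```text
the job is handed in; nothing more can be done
None
```

The rack is home against the buffers and square in the lane, the start key was pressed to its stop and came back up, and I handed the job in at about 23 s with the arm clear; no verdict came back, I checked the final state by measurement only, and I viewed 12 pictures against the limit of 10.

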